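Set the slow desk clock by its pull-out crown

ROBOT

A 6-joint arm with a two-finger parallel gripper is mounted at the origin on a cart in front of the work surface, level with it; the furniture and walls round the work are solid. World frame = base frame: x ahead of the robot, y to its left, z up, the work surface at z = 0. Lengths are in m, angles in rad, forces in N, time in s.
With the tool pointing down it reaches from about 0.35 to 0.775 m from the base axis. Payload 7.3 kg.
Tool frame: the origin (TCP) lies at the very end of the fingers, on their centre line; the grasp point (between the pads) lies 19 mm behind it; z points along the fingers, y is the line along which they close (so a half turn about z gives the same grasp; the last joint's range is limited). The gripper opens to 92 mm and grips with 3 to 60 N. Pads are 19 mm wide; open, the fingers measure 130 mm over their backs; the gripper's body (75 mm by 190 mm) begins 47 mm behind the grasp point.
Start: joints at [1.016, 0.342, 1.524, -0, 1.275, -0.146], TCP at [0.209, 0.482, 0.227] pointing down, gripper open.
Joint ranges: [-2.53, 2.53], [-0.77, 2.02], [0.04, 2.7], [-1, 4.14], [0.28, 2.66], [-3.11, 3.11]. Speed limits (rad/s): [2.57, 2.57, 3.14, 3.14, 3.14, 3.14].

INTERFACE

Orientations are given as [roll, pitch, yaw] about the fixed x, y, z axes, in that order (R = Rz(yaw) Ry(pitch) Rx(roll)).
In Python, from cell import robot gives the robot as it stands.
- The arm moves only by the tool apply_moves, never from a script. Its argument "rows" is a list of rows, each an object with "xyz": the shift along the tool's x, y, z in mm, a list of three; "turn": the turn about the tool's z in rad. A call has 1 to 10 rows; each row shifts and turns the commanded pose from where the row before left it, along the tool's axes as they then stand; what a row does not reach is not made up. A row lasts 1/8 s, in which the tool goes at most 62.5 mm and 10.7 degrees, less where a joint would pass 70% of its speed; a pose out of reach is approached as far as the arm can. A call with a gripper value outside its range is refused whole. "gripper" is the opening, from 0 (shut) to 1 (fully open), set as the call begins (left out, the last holds). The fingers move at their own pace and stop on an object; "newtons" is the grip in N (left out, the last holds). Time passes only in rows, so rows that do not move let the fingers close. It gives the time, the measured TCP pose, the force and the opening at its end, in the units of the state.
- robot.observe(): the state, without advancing time (a new reading comes with each control period).
- robot.read_camera(name): name is "scene" or "top" or "wrist"; returns a dict with "frame" (400x640x3 uint8, blue, green, red), "mtx" (3x3 intrinsics, pixels), "R" (3x3) and "t" (3): a world point X has camera coordinates R X + t; the wrist camera has in their place "T_tool_cam" (4x4, takes a point from camera to tool coordinates, whose origin is the TCP and whose axes are the flange's). Camera axes: x right, y down, z forward; pixel columns grow to the right and rows downward; lengths in m; the calibration is good to about 2 mm. A picture is of the moment at which its call begins: read the wrist's pose just before it. There is no depth.
- robot.hand_in(): hands the job in, once; it reports no verdict.
The state is a dict: "time": time; "qpos": joint angles; "qvel": joint speeds; "joint_efforts": joint torques, N m; "tool_pos": TCP position; "tool_rot": TCP orientation; "contact_force": force on the tool from outside, world axes, zero at the start; "torque": the same for the moment, N m; "opening": finger opening in m.
Only numpy, scipy, OpenCV 4.12 (cv2) and the standard library are available. Lean on these libraries where they do the work, as an engineer would, in place of code of your own. Each camera call takes 0.05 s, during which the arm holds its last target. There are 200 camera calls.

TASK

The desk clock is some minutes slow: set it to exactly three o'clock. Pull the crown on top of it out until it clicks, turn it until the hands stand at three o'clock to within a minute, and push the crown fully home again so that the hands are locked off. Be gentle with it: the clock stays standing where it is on the desk and is never lifted or pulled up off it, the crown is not pressed hard, and the things round it stay where they are.

Things in the scene. Friction and masses are not known exactly. Their poses are not given: they have to be found in the camera images.
- clock: Desk clock: wooden wedge on a plinth, 100 mm deep (x), 142 mm wide (y), 130 mm high to its flat top (46 mm deep), about 1.6 kg, standing loose on the desk. Origin: centre of its underside; own -x is the side of the slanted dial (leans back 20 degrees), z up. A brass collar, 8 mm high and 15 to 25 mm across, stands round the stem under the crown.
- crown_grip (a point): Centre of the clock's crown, half-way up: fluted brass knob, 26 mm across, 18 mm high, on a vertical stem 22 mm behind the clock's origin (own +x); 149 mm above the desk when in (its underside 10 mm above the wood), 155 mm when out. In, it spins freely and the hands stay; out, a cross pin on its stem enters between the 8 teeth (45 degrees apart) of a hidden setting wheel and turns the hands.
- crown_pull (a joint): How far the crown is pulled out (up), m: 0 fully home, 0.006 fully out. A spring click holds it at either end; 3 to 5 N takes it past the middle, either way; let go before the middle it snaps back. Coming out, it may stop hard 2.5 mm out where pin and teeth meet head-on: let it back in, turn it a little (0.1 to 0.2 rad) and pull again; more force lifts the clock.
- minute_hand (a joint): Angle of the long hand (44 mm), rad, clockwise as one reads the dial, 0 at the twelve mark (a double bar); 0.105 rad is one minute. With the crown out it follows the crown one to one, clockwise seen from above being forward, with about 0.2 rad of play between crown and hand. Drag about 0.02 N m; it stays where it is left.
- hour_hand (a joint): Angle of the short hand (29 mm), rad, clockwise as one reads the dial, 0 when it points exactly at the three mark; geared to the minute hand, one twelfth of its turn.
- desk: The wooden desk; its top is at z = 0.
- ink_bottle: square dark ink bottle with a round cap, 46 x 46 x 52 mm, standing beside the clock; origin under its centre
- pin_tin: round brass tin with a knobbed lid, 47 mm across, 34 mm high, standing beside the clock; origin under its centre
- pencil_1: pencil 174 mm long lying in front of the clock; origin under its middle

How it is judged:
On the way, in this order (a step that is already met when the one before it is completed fails the run):
1. the crown is pulled fully out (more than 4.5 mm) (value of joint crown_pull above 0.0045 m), for 0.2 s.
2. the hands are at three o'clock (minute hand within 0.157 rad, a minute and a half, of twelve) with the crown still out (value of joint crown_pull above 0.0045 m and value of joint minute_hand between -0.157 and 0.157 rad), for 0.2 s.
At the end, for the whole second after the job is handed in: The crown is fully home (less than 1 mm out), the minute hand rests within 0.157 rad (a minute and a half) of twelve, the hour hand thus at three, and the clock stands upright and at rest on the desk within 25 mm of where it was (value of joint crown_pull below 0.001 m and value of joint minute_hand between -0.157 and 0.157 rad and velocity of joint minute_hand between -0.02 and 0.02 rad/s and angle between clock's own z axis and vertical below 0.02 rad and height (world z) of clock below 0.002 m and distance of clock from where it was at the start of the episode below 0.025 m and linear speed of clock below 0.01 m/s); the robot touches nothing.
It fails at once if the clock is lifted off the desk: its underside rises by 2 mm or it is tipped by more than 0.03 rad (height (world z) of clock above 0.002 m or angle between clock's own z axis and vertical above 0.03 rad).
It fails at once if the clock is shoved 30 mm or more along the desk (distance of clock from where it was at the start of the episode above 0.03 m).
It fails at once if the crown or clock is pressed down so hard that the clock bears on the desk with over 42 N (its own weight is 14 to 18 N, so a press of some 25 N) (contact force between clock and desk above 42 N).
It fails at once if one of the things round the clock is moved by more than 20 mm (distance of any of ink_bottle, pin_tin, pencil_1 from where it was at the start of the episode above 0.02 m).
It also fails if it takes over 61 s, if anything falls off the work surface, if the arm or the gripper's body presses on something with over 40 N, if the wrist force passes 120 N, or if a joint passes its speed limit or range.

## Working session

There is one attempt and no reset: what is moved stays moved. The work goes in short steps, Python scripts to look and compute and a tool call to move; the robot and the scene stay as the last step left them, time stands still between calls to the robot, and variables do not carry over. Pictures are saved under pics/ and viewed, on a budget of 10 in all, crops included, one or two more only if the job needs it, and the job is handed in when it is done.

Besides the shell and the picture viewer there is one more tool, called by a JSON object that holds its "name" and its "arguments", one argument or row to a line. apply_moves: Moves the arm, as the interface text tells. Its arguments: {"type":"object","properties":{"rows":{"type":"array"},"gripper":{"type":"number"},"newtons":{"type":"number"}},"required":["rows"]}

```bash
mkdir -p pics; ls; python3 - <<'E'
from cell import robot
import cv2,numpy as np
s=robot.observe();print(s['time'],s['tool_pos'],s['tool_rot'],s['opening'])
for n in('scene','top'):
    c=robot.read_camera(n);cv2.imwrite(f'pics/{n}0.png',c['frame']);np.savez(f'pics/{n}.npz',**{k:c[k] for k in('mtx','R','t')})
    print(n,c['mtx'].round(1).tolist(),(-c['R'].T@c['t']).round(3),c['R'][2].round(2))
a=cv2.imread('pics/scene0.png');b=cv2.imread('pics/top0.png')
cv2.imwrite('pics/both.png',cv2.resize(np.vstack([a,b]),(480,600)))
E
```

```text
pics
0.0 [0.20846134 0.48138394 0.22603451] [-3.14002954e+00 -2.13767285e-04  2.73278511e+00] 0.09182388491938705
scene [[387.5, 0.0, 324.7], [0.0, 387.5, 195.5], [0.0, 0.0, 1.0]] [ 0.085 -0.814  0.579] [ 0.33  0.71 -0.62]
top [[453.0, 0.0, 323.7], [0.0, 453.0, 194.5], [0.0, 0.0, 1.0]] [0.408 0.119 1.189] [ 0.1  -0.01 -1.  ]
```

View pics/scene0.png

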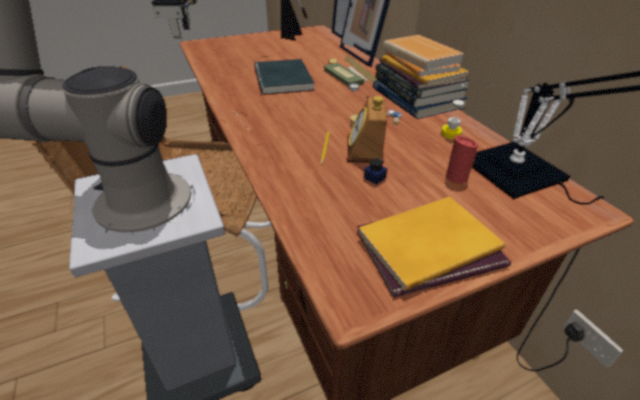

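View pics/top0.png

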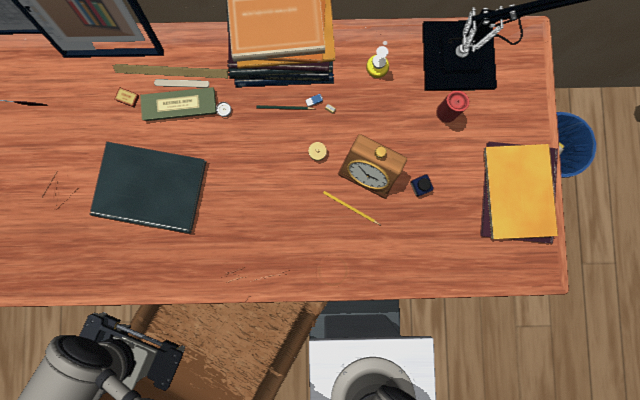

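The scene view shows the clock with its crown at about (377,102). In the top view the crown is at (381,153), the dial at (368,176), the bottle at (422,186), the tin at (318,151) and the pencil at (325..380,193..224).

```bash
cat > h.py <<'E'
import numpy as np,cv2
from scipy.spatial.transform import Rotation as Ro
def cam(n): 
    d=np.load(f'pics/{n}.npz');return d['mtx'],d['R'],d['t']
def ray(c,uv):
    K,R,t=c;d=R.T@np.linalg.inv(K)@np.array([uv[0],uv[1],1.]);return -R.T@t,d
def onz(c,uv,z):
    o,d=ray(c,uv);return o+d*(z-o[2])/d[2]
def tri(c1,p1,c2,p2):
    (o1,d1),(o2,d2)=ray(c1,p1),ray(c2,p2)
    s=np.linalg.lstsq(np.c_[d1,-d2],o2-o1,rcond=None)[0];a,b=o1+s[0]*d1,o2+s[1]*d2
    return (a+b)/2,np.linalg.norm(a-b)
E
python3 - <<'E'
from h import *
T,S=cam('top'),cam('scene')
print('tri',tri(T,(381,153),S,(377,102)))
print('crown',onz(T,(381,153),.155))
for n,p,z in(('dial',(368,176),.075),('bottle',(422,186),.05),('tin',(318,151),.03),('pen1',(325,193),.005),('pen2',(380,224),.005),('topL',(356,137),.13),('topR',(406,153),.13)):print(n,onz(T,p,z).round(3))
a=cv2.imread('pics/top0.png')[115:235,290:450];b=cv2.imread('pics/scene0.png')[80:200,310:430]
cv2.imwrite('pics/c1.png',np.hstack([cv2.resize(a,(457,343),interpolation=2),cv2.resize(b,(343,343),interpolation=2)]))
E
```

```text
tri (array([ 0.60293771, -0.02144528,  0.14490238]), np.float64(0.002695291713381644))
crown [ 0.6022653  -0.02071779  0.155     ]
dial [0.56  0.003 0.075]
bottle [ 0.535 -0.136  0.05 ]
tin [0.634 0.126 0.03 ]
pen1 [0.527 0.11  0.005]
pen2 [ 0.443 -0.032  0.005]
topL [0.647 0.034 0.13 ]
topR [ 0.606 -0.083  0.13 ]
```

View pics/c1.png

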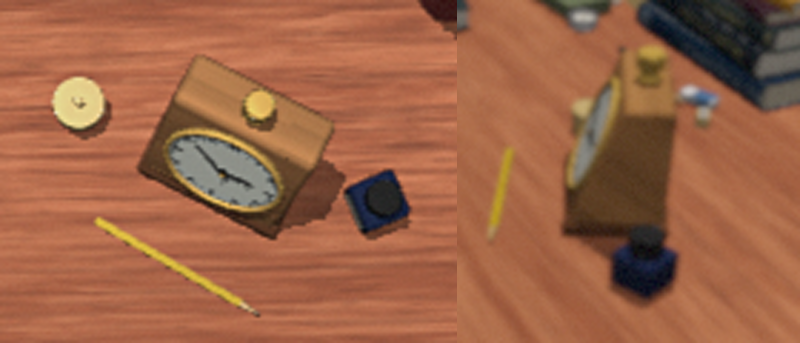

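The crops show the crown at top-view pixel (381,152.5). The long hand points near 10–11 o'clock and the short hand near 3, so it reads about 2:5x. Next I'll check the wrist camera mounting and the moves.

```bash
cat >> h.py <<'E'
def go(s,xyz,yaw=None):
    R=Ro.from_euler('xyz',s['tool_rot']).as_matrix();d=R.T@(np.array(xyz)-s['tool_pos'])*1000
    print('tool shift mm',d.round(1), 'tool x az',np.arctan2(R[1,0],R[0,0]).round(3),'q6',np.round(s['qpos'][5],3))
E
python3 - <<'E'
from h import *
from cell import robot
s=robot.observe();go(s,(.57,-.01,.26));go(s,(.602,-.021,.226))
print(robot.read_camera('wrist')['T_tool_cam'].round(3),robot.read_camera('wrist')['mtx'])
E
```

```text
tool shift mm [-527.1 -307.3  -33.6] tool x az 2.733 q6 -0.146
tool shift mm [-5.608e+02 -3.046e+02  4.000e-01] tool x az 2.733 q6 -0.146
[[ 0.    -0.952 -0.306  0.083]
 [ 1.    -0.     0.001 -0.001]
 [-0.001 -0.306  0.952 -0.157]
 [ 0.     0.     0.     1.   ]] [[314.83196206   0.         317.88680723]
 [  0.         314.83196206 202.95716819]
 [  0.           0.           1.        ]]
```

{"name": "apply_moves", "arguments": {
  "rows": [
    {"xyz":[-54,-29,-2]},
    {"xyz":[-54,-29,-2]},
    {"xyz":[-54,-29,-2]},
    {"xyz":[-54,-29,-2]},
    {"xyz":[-54,-29,-2]},
    {"xyz":[-54,-29,-2]},
    {"xyz":[-54,-29,0]},
    {"xyz":[-54,-29,0]},
    {"xyz":[-54,-29,0]},
    {"xyz":[-30,-20,0]}
  ]
}}

```text
invalid input at $.rows[0]: expected keys xyz, turn
```

{"name": "apply_moves", "arguments": {
  "rows": [
    {"xyz":[0,0,0]},
    {"xyz":[0,0,0]}
  ]
}}

```text
invalid input at $.rows[0]: expected keys xyz, turn
```

```bash
cat >> h.py <<'E'
def wcam(s,c):
    R=Ro.from_euler('xyz',s['tool_rot']).as_matrix();T=np.eye(4);T[:3,:3]=R;T[:3,3]=s['tool_pos']
    M=np.linalg.inv(T@c['T_tool_cam']);return c['mtx'],M[:3,:3],M[:3,3]
def snap(robot,name):
    s=robot.observe();c=robot.read_camera('wrist');w=wcam(s,c)
    cv2.imwrite(f'pics/{name}.png',c['frame']);np.savez(f'pics/{name}.npz',mtx=w[0],R=w[1],t=w[2])
    return s,w,c['frame']
E
python3 - <<'E'
from h import *
from cell import robot
s,w,f=snap(robot,'w1');go(s,(.602,-.021,.2));print(s['tool_pos'],s['time'])
E
```

```text
tool shift mm [-560.8 -304.7   26.5] tool x az 2.733 q6 -0.146
[0.20854334 0.48155193 0.22629418] 0.2
```

View pics/w1.png

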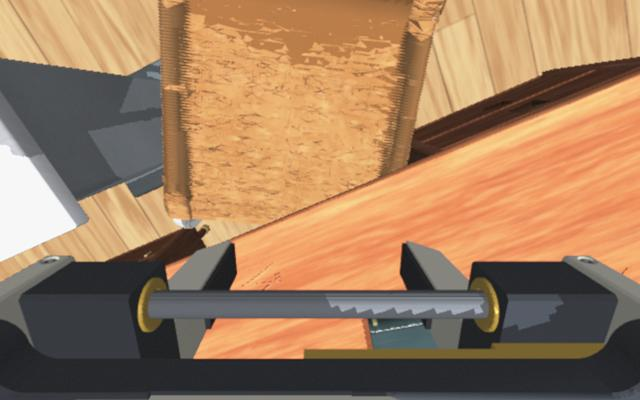

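The wrist view shows the fingertips at about (235,245) and (405,245), with the tool +x side towards the image top. Each row needs a turn key, so I'm repeating the move with it.

{"name": "apply_moves", "arguments": {
  "rows": [
    {"xyz":[-54,-29,-2],"turn":0},
    {"xyz":[-54,-29,-2],"turn":0},
    {"xyz":[-54,-29,-2],"turn":0},
    {"xyz":[-54,-29,-2],"turn":0},
    {"xyz":[-54,-29,-2],"turn":0},
    {"xyz":[-54,-29,-2],"turn":0},
    {"xyz":[-54,-29,0],"turn":0},
    {"xyz":[-54,-29,0],"turn":0},
    {"xyz":[-54,-29,0],"turn":0},
    {"xyz":[-30,-20,0],"turn":0}
  ]
}}

```text
time: 1.5
tool_pos: [0.5718, 0.0162, 0.2382]
tool_rot: [-3.141, -0.0, 2.731]
contact_force: [0.2, -0.5, 0.8]
opening: 0.0915
```

{"name": "apply_moves", "arguments": {
  "rows": [
    {"xyz":[0,0,0],"turn":0},
    {"xyz":[0,0,0],"turn":0}
  ]
}}

```text
time: 1.75
tool_pos: [0.57, 0.0193, 0.2384]
tool_rot: [3.141, -0.001, 2.733]
contact_force: [-1.0, 0.4, 1.1]
opening: 0.0915
```

```bash
python3 - <<'E'
from h import *
from cell import robot
s,w,f=snap(robot,'w1');go(s,(.602,-.021,.2));print(s['tool_pos'],s['tool_rot'],s['time'])
E
```

```text
tool shift mm [-45.5 -24.2  38.4] tool x az 2.733 q6 -1.263
[0.56995816 0.01929014 0.23844147] [ 3.14142078e+00 -1.03599120e-03  2.73271758e+00] 1.75
```

View pics/w1.png

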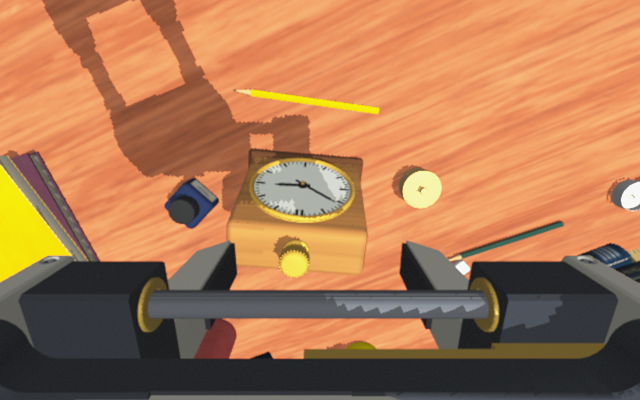

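The view shows the dial centred at about (303,185), upside down, with the long hand tip near (345,203), the short hand towards (275,184) and the crown at (294,263).

```bash
cat >> h.py <<'E'
def dial(w,f,yaw,crown):
    hsv=cv2.cvtColor(f,cv2.COLOR_BGR2HSV)
    A=Ro.from_euler('z',yaw).as_matrix();org=np.array([crown[0],crown[1],0])-A@[.022,0,0]
    n=A@[-np.cos(.349),0,np.sin(.349)];up=A@[np.sin(.349),0,np.cos(.349)];rt=A@[0,-1,0]
    p0=org+A@[.002,0,.13]
    # warp: grid on the dial plane -> image, 0.25 mm/px, down along the slope from the top edge
    g=[];k=[]
    for r,u in((-.055,0),(.055,0),(.055,-.12),(-.055,-.12)):
        X=w[1]@(p0+rt*r+up*u)+w[2];x=w[0]@X;g.append(x[:2]/x[2]);k.append(((r+.055)*4000,-u*4000))
    return cv2.warpPerspective(f,cv2.getPerspectiveTransform(np.float32(g),np.float32(k)),(440,480),flags=cv2.INTER_CUBIC)
def crownpx(f,box):
    x0,y0,x1,y1=box;h=cv2.cvtColor(f[y0:y1,x0:x1],cv2.COLOR_BGR2HSV)
    m=cv2.inRange(h,(20,150,90),(35,255,255));n,l,st,ce=cv2.connectedComponentsWithStats(m);i=1+st[1:,4].argmax()
    return ce[i]+[x0,y0],st[i]
E
python3 - <<'E'
from h import *
d=np.load('pics/w1.npz');w=(d['mtx'],d['R'],d['t']);f=cv2.imread('pics/w1.png')
c,st=crownpx(f,(265,225,325,290));print(c,st)
X=onz(w,c,.155);print('crown',X,tri(cam('top'),(381,152.5),w,c))
for p in((230,232),(366,236),(228,266),(364,272)):print(p,onz(w,p,.13).round(4))
for p in((250,152),(363,158)):print(p,onz(w,p,.02).round(4))
im=dial(w,f,-.33,X)
cv2.imwrite('pics/d1.png',np.hstack([im,cv2.resize(f[140:290,220:375],(360,480))]))
E
```

```text
[294.44937429 258.40045506] [ 14  15  31  37 879]
crown [ 0.60216451 -0.01681518  0.155     ] (array([ 0.60603333, -0.02090189,  0.14490108]), np.float64(0.0027947540880091967))
(230, 232) [ 0.5657 -0.0666  0.13  ]
(366, 236) [0.6188 0.0458 0.13  ]
(228, 266) [ 0.5957 -0.0849  0.13  ]
(364, 272) [0.6529 0.0308 0.13  ]
(250, 152) [ 0.5138 -0.0447  0.02  ]
(363, 158) [0.574  0.0762 0.02  ]
```

View pics/d1.png

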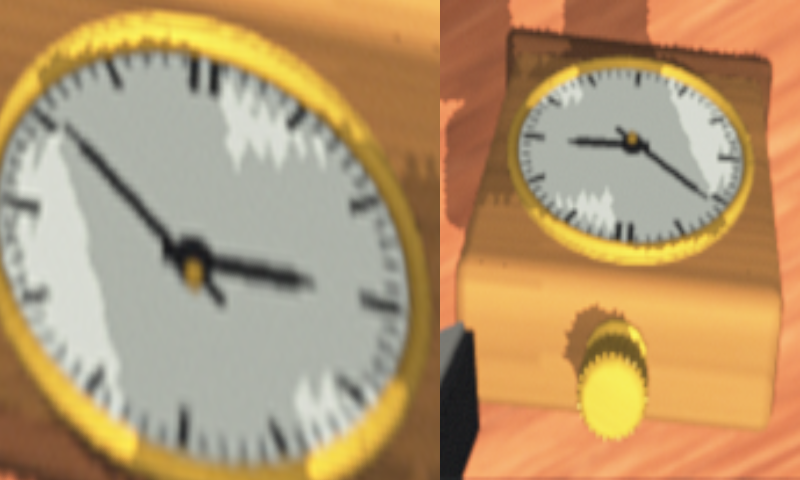

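```bash
cat >> h.py <<'E'
def ondial(w,yaw,crown,px):
    A=Ro.from_euler('z',yaw).as_matrix();n=A@[-np.cos(.349),0,np.sin(.349)];up=A@[np.sin(.349),0,np.cos(.349)];rt=A@[0,-1,0]
    p0=np.array([crown[0],crown[1],0])-A@[.022,0,0]+A@[.002,0,.13]
    out=[]
    for p in px:
        o,d=ray(w,p);X=o+d*(n@(p0-o))/(n@d);out.append(((X-p0)@rt,(X-p0)@up))
    return np.array(out)
E
python3 - <<'E'
from h import *
d=np.load('pics/w1.npz');w=(d['mtx'],d['R'],d['t']);f=cv2.imread('pics/w1.png')
px=[(220+(x-440)*155/360,140+y*150/480) for x,y in((632,143),(708,197),(624,232),(572,141),(613,398),(735,158),(639,78),(535,136))]
C=onz(w,px[4],.158);print('crown',C,px[4]);print(tri(cam('top'),(381,152.5),w,px[4]))
for yaw in(-.40,-.45,-.5):
    P=ondial(w,yaw,C,px);q=P-P[0];print(yaw,[(np.arctan2(a,b).round(3),(np.hypot(a,b)*1000).round(1)) for a,b in q[[1,2,3,5,6,7]]])
E
```

```text
crown [ 0.6059278  -0.01828436  0.158     ] (294.4861111111111, 264.375)
(array([ 0.60267739, -0.01819968,  0.16323043]), np.float64(0.003294025005285637))
-0.4 [(np.float64(-0.839), np.float64(46.0)), (np.float64(0.036), np.float64(47.7)), (np.float64(1.629), np.float64(28.4)), (np.float64(-1.372), np.float64(48.6)), (np.float64(-3.091), np.float64(43.1)), (np.float64(1.678), np.float64(46.5))]
-0.45 [(np.float64(-0.894), np.float64(44.8)), (np.float64(0.019), np.float64(47.8)), (np.float64(1.544), np.float64(28.1)), (np.float64(-1.456), np.float64(48.5)), (np.float64(-3.109), np.float64(43.2)), (np.float64(1.593), np.float64(45.7))]
-0.5 [(np.float64(-0.953), np.float64(43.6)), (np.float64(0.002), np.float64(47.9)), (np.float64(1.458), np.float64(28.0)), (np.float64(-1.54), np.float64(48.7)), (np.float64(-3.126), np.float64(43.3)), (np.float64(1.508), np.float64(45.2))]
```

The minute hand is about −0.93 rad (2:51), with clock yaw ≈ −0.47 and the crown near (0.604, −0.018). I'll move above the crown and check the centring.

{"name": "apply_moves", "arguments": {
  "rows": [
    {"xyz":[-23,-10.5,20],"turn":0},
    {"xyz":[-23,-10.5,20],"turn":0},
    {"xyz":[0,0,13],"turn":0},
    {"xyz":[0,0,0],"turn":0},
    {"xyz":[0,0,0],"turn":0}
  ]
}}

```text
time: 2.42
tool_pos: [0.6042, -0.0177, 0.1867]
tool_rot: [3.141, 0.001, 2.734]
contact_force: [0.5, 0.2, 0.6]
opening: 0.0915
```

```bash
python3 - <<'E'
from h import *
from cell import robot
s,w,f=snap(robot,'w2');print(s['tool_pos'],s['contact_force'],s['qpos'][5])
R=Ro.from_euler('xyz',s['tool_rot']).as_matrix()
for z in(.158,.149,.185):
    x=w[0]@(w[1]@np.array([*s['tool_pos'][:2],z])+w[2]);print(z,x[:2]/x[2])
cv2.imwrite('pics/w2c.png',cv2.resize(f[150:350,180:460],(784,560)))
E
```

```text
[ 0.60417708 -0.01769439  0.18673961] [0.52895455 0.19338266 0.60421752] -1.3194763267575893
0.158 [318.65006828 237.08082588]
0.149 [318.5933644  231.56747403]
0.185 [318.85323273 256.83462583]
```

View pics/w2c.png

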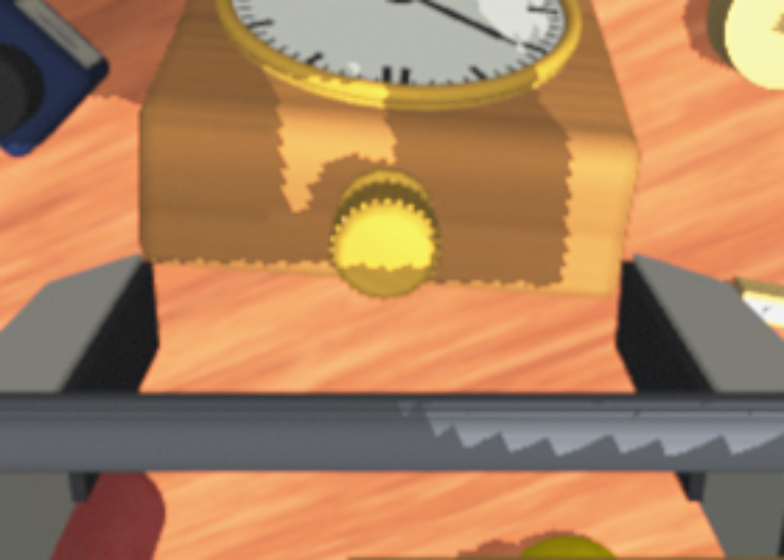

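The crown top centre is at about (317.5,237.5) against the expected (318.7,237.1), so it is centred to within 1 mm. I'll make a small correction, turn back 1.0 rad (so the camera faces the dial at the end) and descend.

{"name": "apply_moves", "arguments": {
  "rows": [
    {"xyz":[0,-0.8,0],"turn":0},
    {"xyz":[0,0,0],"turn":-0.17},
    {"xyz":[0,0,0],"turn":-0.17},
    {"xyz":[0,0,5],"turn":-0.17},
    {"xyz":[0,0,5],"turn":-0.17},
    {"xyz":[0,0,5],"turn":-0.17},
    {"xyz":[0,0,5],"turn":-0.15},
    {"xyz":[0,0,10],"turn":0},
    {"xyz":[0,0,0],"turn":0}
  ]
}}

```text
time: 3.6
tool_pos: [0.6034, -0.0194, 0.1549]
tool_rot: [3.14, -0.001, -2.553]
contact_force: [-0.5, 0.1, 1.0]
opening: 0.0915
```

{"name": "apply_moves", "arguments": {
  "rows": [
    {"xyz":[0,0,8],"turn":0},
    {"xyz":[0,0,7],"turn":0},
    {"xyz":[0,0,0],"turn":0},
    {"xyz":[0,0,0],"turn":0}
  ]
}}

```text
time: 4.1
tool_pos: [0.6041, -0.0195, 0.1408]
tool_rot: [-3.141, 0.0, -2.551]
contact_force: [0.6, 0.1, 0.6]
opening: 0.0917
```

{"name": "apply_moves", "arguments": {
  "rows": [
    {"xyz":[0,0,0],"turn":0},
    {"xyz":[0,0,0],"turn":0},
    {"xyz":[0,0,0],"turn":0},
    {"xyz":[0,0,0],"turn":0},
    {"xyz":[0,0,0],"turn":0},
    {"xyz":[0,0,0],"turn":0},
    {"xyz":[0,0,0],"turn":0}
  ],
  "gripper": 0.33,
  "newtons": 8
}}

```text
time: 4.97
tool_pos: [0.604, -0.0195, 0.1407]
tool_rot: [3.142, 0.0, -2.55]
contact_force: [0.5, -0.4, 0.1]
opening: 0.0311
```

{"name": "apply_moves", "arguments": {
  "rows": [
    {"xyz":[0,0,0],"turn":0},
    {"xyz":[0,0,0],"turn":0},
    {"xyz":[0,0,0],"turn":0},
    {"xyz":[0,0,0],"turn":0}
  ],
  "gripper": 0.2,
  "newtons": 8
}}

```text
time: 5.48
tool_pos: [0.6046, -0.0202, 0.1409]
tool_rot: [-3.14, 0.001, -2.551]
contact_force: [2.1, -5.0, -2.8]
opening: 0.0259
```

{"name": "apply_moves", "arguments": {
  "rows": [
    {"xyz":[0,-0.8,0],"turn":0},
    {"xyz":[0,0,0],"turn":0},
    {"xyz":[0,0,0],"turn":0}
  ]
}}

```text
time: 5.85
tool_pos: [0.6047, -0.0203, 0.1408]
tool_rot: [-3.141, 0.0, -2.55]
contact_force: [3.9, -3.0, -1.7]
opening: 0.0257
```

{"name": "apply_moves", "arguments": {
  "rows": [
    {"xyz":[0,0,-1],"turn":0},
    {"xyz":[0,0,0],"turn":0}
  ]
}}

```text
time: 6.1
tool_pos: [0.6041, -0.02, 0.1414]
tool_rot: [3.141, -0.001, -2.55]
contact_force: [2.8, -2.1, -4.4]
opening: 0.0258
```

{"name": "apply_moves", "arguments": {
  "rows": [
    {"xyz":[0,0,-1],"turn":0},
    {"xyz":[0,0,0],"turn":0}
  ]
}}

```text
time: 6.35
tool_pos: [0.6046, -0.0202, 0.1428]
tool_rot: [-3.141, 0.0, -2.55]
contact_force: [3.1, -2.4, -2.6]
opening: 0.0259
```

{"name": "apply_moves", "arguments": {
  "rows": [
    {"xyz":[0,0,-0.7],"turn":0},
    {"xyz":[0,0,0],"turn":0}
  ]
}}

```text
time: 6.6
tool_pos: [0.6047, -0.0202, 0.1438]
tool_rot: [-3.141, 0.001, -2.55]
contact_force: [3.7, -2.9, -1.9]
opening: 0.0255
```

{"name": "apply_moves", "arguments": {
  "rows": [
    {"xyz":[0,0,-0.7],"turn":0},
    {"xyz":[0,0,0],"turn":0}
  ]
}}

```text
time: 6.85
tool_pos: [0.6044, -0.0201, 0.1441]
tool_rot: [3.142, 0.0, -2.55]
contact_force: [4.1, -3.1, -3.6]
opening: 0.0258
```

{"name": "apply_moves", "arguments": {
  "rows": [
    {"xyz":[0,0,-0.7],"turn":0},
    {"xyz":[0,0,0],"turn":0}
  ]
}}

```text
time: 7.1
tool_pos: [0.6041, -0.02, 0.1444]
tool_rot: [3.141, -0.001, -2.55]
contact_force: [2.3, -2.1, -5.9]
opening: 0.0257
```

{"name": "apply_moves", "arguments": {
  "rows": [
    {"xyz":[0,0,-0.7],"turn":0},
    {"xyz":[0,0,0],"turn":0}
  ]
}}

```text
time: 7.35
tool_pos: [0.604, -0.02, 0.1451]
tool_rot: [3.14, -0.001, -2.55]
contact_force: [1.5, -2.1, -6.7]
opening: 0.0259
```

{"name": "apply_moves", "arguments": {
  "rows": [
    {"xyz":[0,0,-0.7],"turn":0},
    {"xyz":[0,0,0],"turn":0}
  ]
}}

```text
time: 7.6
tool_pos: [0.6049, -0.0203, 0.1468]
tool_rot: [-3.141, 0.001, -2.55]
contact_force: [2.5, -2.7, -2.9]
opening: 0.0255
```

{"name": "apply_moves", "arguments": {
  "rows": [
    {"xyz":[0,0,-0.7],"turn":0},
    {"xyz":[0,0,0],"turn":0}
  ]
}}

```text
time: 7.85
tool_pos: [0.6046, -0.0202, 0.147]
tool_rot: [-3.141, 0.0, -2.55]
contact_force: [2.9, -2.3, -3.7]
opening: 0.0256
```

```bash
python3 - <<'E'
from h import *
from cell import robot
s,w,f=snap(robot,'w3');print(s['tool_pos'],s['contact_force'],s['torque'])
cv2.imwrite('pics/w3c.png',cv2.resize(f[120:320,160:480],(800,500)))
E
```

```text
[ 0.60457415 -0.02019045  0.14703631] [ 2.90388411 -2.30071248 -3.72394401] [-0.28918353 -0.4462475  -0.04574277]
```

View pics/w3c.png

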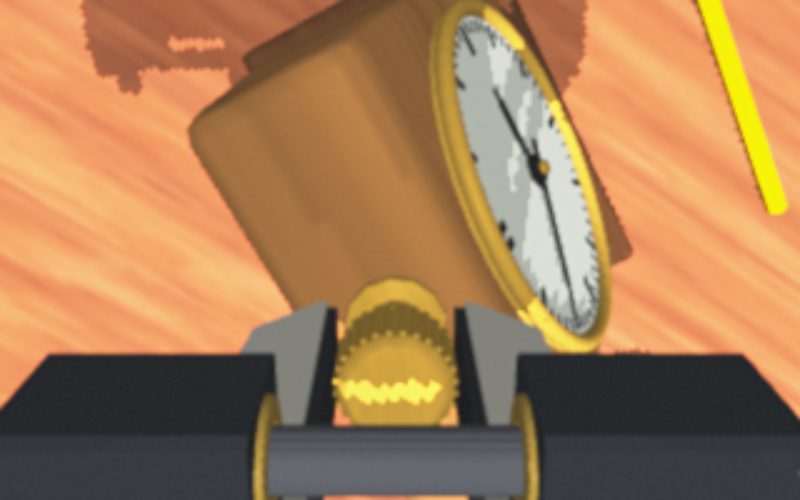

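The crown is gripped between the fingers, with its top centre at about (318.8,274). I'll check its height numerically.

```bash
python3 - <<'E'
from h import *
d=np.load('pics/w3.npz');w=(d['mtx'],d['R'],d['t'])
for z in(.158,.161,.164,.167):
    X=w[1]@np.array([.6046,-.0202,z])+w[2];x=w[0]@X;print(z,x[:2]/x[2],26e-3*314.8/X[2])
E
```

```text
0.158 [319.0851559  269.37312243] 49.74900911913384
0.161 [319.10394245 272.3377671 ] 50.62770963191997
0.164 [319.12340457 275.40902189] 51.53800865976318
0.167 [319.14357937 278.59274273] 52.481641858071974
```

{"name": "apply_moves", "arguments": {
  "rows": [
    {"xyz":[0,0,0],"turn":0.15},
    {"xyz":[0,0,0],"turn":0.15},
    {"xyz":[0,0,0],"turn":0.15},
    {"xyz":[0,0,0],"turn":0.15},
    {"xyz":[0,0,0],"turn":0},
    {"xyz":[0,0,0],"turn":0}
  ]
}}

```text
time: 8.65
tool_pos: [0.6045, -0.0195, 0.1469]
tool_rot: [3.141, 0.0, 3.136]
contact_force: [3.2, 2.0, -4.5]
opening: 0.0257
```

```bash
python3 - <<'E'
from h import *
from cell import robot
s,w,f=snap(robot,'w4');print(s['tool_pos'],s['contact_force'],s['torque'])
cv2.imwrite('pics/w4c.png',cv2.resize(f[100:320,160:480],(800,550)))
E
```

```text
[ 0.60446368 -0.01945081  0.14685177] [ 3.21427977  1.96615207 -4.53726731] [ 0.38872554 -0.55787703  0.014267  ]
```

View pics/w4c.png

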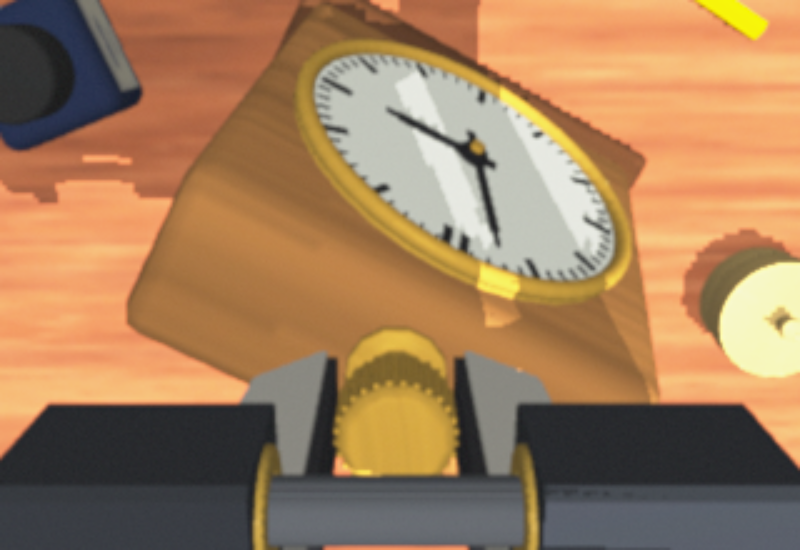

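The hands moved, so the crown is out. The centre is at (477,149), the long hand tip at (498,245), the 12 double bar at (457,240) and the 11 mark at (532,270).

```bash
cat >> h.py <<'E'
def angs(name,pts,off,sc,C,yaws=(-.43,-.47)):
    d=np.load(f'pics/{name}.npz');w=(d['mtx'],d['R'],d['t'])
    px=[(off[0]+x/sc,off[1]+y/sc) for x,y in pts]
    for yaw in yaws:
        P=ondial(w,yaw,C,px);q=P[1:]-P[0];print(yaw,[(np.arctan2(a,b).round(3),(np.hypot(a,b)*1000).round(1)) for a,b in q])
E
python3 - <<'E'
from h import *
angs('w4',[(477,149),(498,245),(457,240),(532,270),(388,109),(384,190),(597,265),(338,128)],(160,100),2.5,(.6045,-.0198,0))
E
```

```text
-0.43 [(np.float64(-0.194), np.float64(47.6)), (np.float64(0.049), np.float64(52.6)), (np.float64(-0.364), np.float64(54.8)), (np.float64(1.56), np.float64(30.7)), (np.float64(0.51), np.float64(51.0)), (np.float64(-0.855), np.float64(53.6)), (np.float64(1.055), np.float64(48.9))]
-0.47 [(np.float64(-0.214), np.float64(47.2)), (np.float64(0.036), np.float64(52.8)), (np.float64(-0.393), np.float64(54.0)), (np.float64(1.472), np.float64(31.1)), (np.float64(0.485), np.float64(52.4)), (np.float64(-0.921), np.float64(53.0)), (np.float64(0.993), np.float64(50.5))]
```

{"name": "apply_moves", "arguments": {
  "rows": [
    {"xyz":[0,0,0],"turn":0.1},
    {"xyz":[0,0,0],"turn":0.1},
    {"xyz":[0,0,0],"turn":0},
    {"xyz":[0,0,0],"turn":0}
  ]
}}

```text
time: 9.2
tool_pos: [0.6043, -0.0198, 0.1469]
tool_rot: [3.141, -0.0, 2.936]
contact_force: [1.9, 2.3, -4.2]
opening: 0.0257
```

```bash
python3 - <<'E'
from h import *
from cell import robot
s,w,f=snap(robot,'w5');print(s['tool_pos'],s['contact_force'],s['torque'],s['qpos'][5])
cv2.imwrite('pics/w5c.png',cv2.resize(f[100:220,210:430],(792,432),interpolation=cv2.INTER_CUBIC))
E
```

```text
[ 0.6043361  -0.01979569  0.14686578] [ 1.90750019  2.25164938 -4.18410824] [ 0.51758615 -0.43325399 -0.00868096] -1.524661478784773
```

View pics/w5c.png

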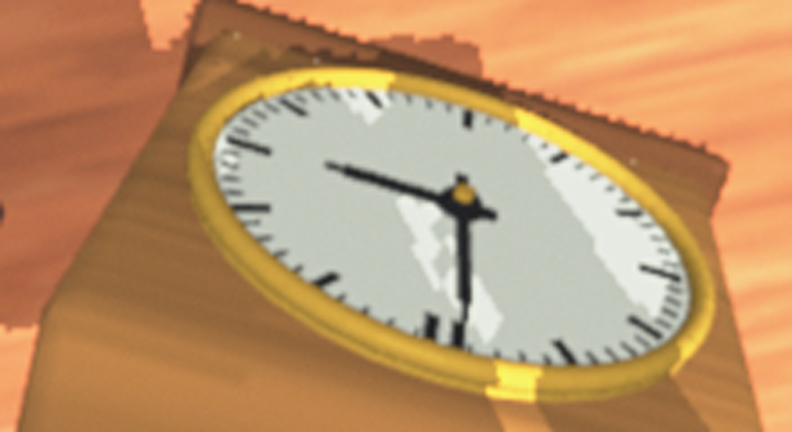

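The hub is at (464,200), the hand tip at (465,312), the double bar centred at (445,328) and the 11 mark at (566,350). That puts the hand about a minute short.

```bash
python3 - <<'E'
from h import *
angs('w5',[(464,203),(465,314),(445,328),(566,350),(325,164),(327,281),(645,327),(250,208),(468,118)],(210,100),3.6,(.6045,-.0198,0),(-.43,-.45,-.47))
E
```

```text
-0.43 [(np.float64(-0.027), np.float64(41.8)), (np.float64(0.052), np.float64(47.8)), (np.float64(-0.415), np.float64(50.5)), (np.float64(1.674), np.float64(31.1)), (np.float64(0.551), np.float64(48.1)), (np.float64(-0.847), np.float64(49.4)), (np.float64(1.106), np.float64(48.1)), (np.float64(-3.14), np.float64(42.8))]
-0.45 [(np.float64(-0.034), np.float64(41.8)), (np.float64(0.046), np.float64(47.9)), (np.float64(-0.429), np.float64(50.1)), (np.float64(1.632), np.float64(31.0)), (np.float64(0.536), np.float64(48.8)), (np.float64(-0.876), np.float64(49.0)), (np.float64(1.074), np.float64(48.7)), (np.float64(3.136), np.float64(42.8))]
-0.47 [(np.float64(-0.041), np.float64(41.8)), (np.float64(0.039), np.float64(48.0)), (np.float64(-0.444), np.float64(49.7)), (np.float64(1.59), np.float64(31.0)), (np.float64(0.522), np.float64(49.4)), (np.float64(-0.907), np.float64(48.6)), (np.float64(1.042), np.float64(49.3)), (np.float64(3.129), np.float64(42.8))]
```

{"name": "apply_moves", "arguments": {
  "rows": [
    {"xyz":[0,0,0],"turn":0.07},
    {"xyz":[0,0,0],"turn":0},
    {"xyz":[0,0,0],"turn":0},
    {"xyz":[0,0,0],"turn":0}
  ]
}}

```text
time: 9.75
tool_pos: [0.6043, -0.02, 0.1469]
tool_rot: [3.141, -0.0, 2.864]
contact_force: [2.9, 2.6, -3.4]
opening: 0.026
```

```bash
python3 - <<'E'
from h import *
from cell import robot
s,w,f=snap(robot,'w6');print(s['tool_pos'],s['tool_rot'],s['contact_force'])
cv2.imwrite('pics/w6c.png',cv2.resize(f[100:220,210:430],(792,432),interpolation=cv2.INTER_CUBIC))
E
```

```text
[ 0.60434137 -0.02004112  0.14686831] [ 3.14142415e+00 -2.93107790e-04  2.86385083e+00] [ 2.88782668  2.5521477  -3.36410706]
```

View pics/w6c.png

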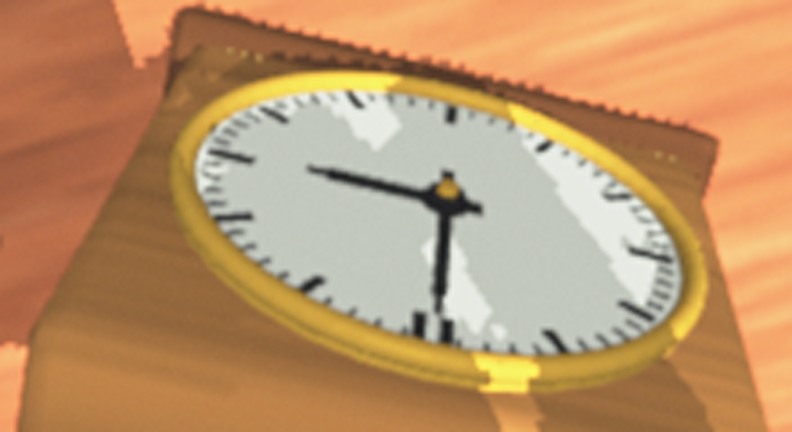

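The hand tip (439,312) now lies between the two bars (420 and 446, row 328), within about 0.3 minute of twelve. Next I push the crown in gently.

{"name": "apply_moves", "arguments": {
  "rows": [
    {"xyz":[0,0,1],"turn":0},
    {"xyz":[0,0,1],"turn":0},
    {"xyz":[0,0,0],"turn":0}
  ]
}}

```text
time: 10.18
tool_pos: [0.6044, -0.0201, 0.1451]
tool_rot: [3.141, 0.0, 2.863]
contact_force: [0.5, 4.3, 0.8]
opening: 0.0256
```

{"name": "apply_moves", "arguments": {
  "rows": [
    {"xyz":[0,0,1],"turn":0},
    {"xyz":[0,0,1],"turn":0},
    {"xyz":[0,0,0],"turn":0}
  ]
}}

```text
time: 10.55
tool_pos: [0.6044, -0.0201, 0.1423]
tool_rot: [3.141, -0.001, 2.863]
contact_force: [2.0, 3.6, -2.2]
opening: 0.0255
```

{"name": "apply_moves", "arguments": {
  "rows": [
    {"xyz":[0,0,1],"turn":0},
    {"xyz":[0,0,1],"turn":0},
    {"xyz":[0,0,0],"turn":0}
  ]
}}

```text
time: 10.92
tool_pos: [0.6044, -0.0201, 0.1408]
tool_rot: [3.141, -0.0, 2.863]
contact_force: [-1.1, 4.3, -0.8]
opening: 0.0252
```

{"name": "apply_moves", "arguments": {
  "rows": [
    {"xyz":[0,0,0.8],"turn":0},
    {"xyz":[0,0,0],"turn":0},
    {"xyz":[0,0,0],"turn":0}
  ]
}}

```text
time: 11.3
tool_pos: [0.6044, -0.0201, 0.1406]
tool_rot: [3.141, 0.0, 2.863]
contact_force: [-2.2, 5.9, 4.6]
opening: 0.0255
```

{"name": "apply_moves", "arguments": {
  "rows": [
    {"xyz":[0,0,0.8],"turn":0},
    {"xyz":[0,0,0],"turn":0},
    {"xyz":[0,0,0],"turn":0}
  ]
}}

```text
time: 11.68
tool_pos: [0.6046, -0.0202, 0.1405]
tool_rot: [3.141, 0.001, 2.863]
contact_force: [-3.3, 5.0, 7.2]
opening: 0.0259
```

The crown is home: force rises against the hard stop at the original height. I'll relieve the push, release and retreat.

{"name": "apply_moves", "arguments": {
  "rows": [
    {"xyz":[0,0,-1],"turn":0},
    {"xyz":[0,0,0],"turn":0}
  ]
}}

```text
time: 11.92
tool_pos: [0.6045, -0.0201, 0.1406]
tool_rot: [3.141, 0.0, 2.863]
contact_force: [-1.9, 5.1, 2.8]
opening: 0.0256
```

{"name": "apply_moves", "arguments": {
  "rows": [
    {"xyz":[0,0,0],"turn":0},
    {"xyz":[0,0,0],"turn":0},
    {"xyz":[0,0,0],"turn":0},
    {"xyz":[0,0,0],"turn":0},
    {"xyz":[0,0,0],"turn":0}
  ],
  "gripper": 0.6
}}

```text
time: 12.55
tool_pos: [0.6045, -0.0203, 0.1403]
tool_rot: [-3.142, -0.0, 2.863]
contact_force: [-0.4, -0.4, 1.3]
opening: 0.0549
```

{"name": "apply_moves", "arguments": {
  "rows": [
    {"xyz":[0,0,-6],"turn":0},
    {"xyz":[0,0,-10],"turn":0},
    {"xyz":[0,0,-15],"turn":0},
    {"xyz":[0,0,-15],"turn":0},
    {"xyz":[10,0,-15],"turn":0.1},
    {"xyz":[20,0,-20],"turn":0.1},
    {"xyz":[20,0,-10],"turn":0},
    {"xyz":[0,0,0],"turn":0},
    {"xyz":[0,0,0],"turn":0}
  ]
}}

```text
time: 13.68
tool_pos: [0.559, -0.001, 0.2315]
tool_rot: [3.141, 0.001, 2.663]
contact_force: [-0.0, -0.2, 1.5]
opening: 0.0549
```

```bash
python3 - <<'E'
from h import *
from cell import robot
s,w,f=snap(robot,'w7');print(s['tool_pos'],s['tool_rot'],s['contact_force'])
for z in(.158,.164):
    x=w[0]@(w[1]@np.array([.6043,-.0195,z])+w[2]);print(z,x[:2]/x[2])
cv2.imwrite('pics/w7c.png',cv2.resize(f[120:290,200:430],(800,591),interpolation=cv2.INTER_CUBIC))
E
```

```text
[ 0.55895663 -0.00100035  0.23153182] [3.14139020e+00 7.15415322e-04 2.66289023e+00] [-1.38661123e-03 -1.64842609e-01  1.52322350e+00]
0.158 [323.76995451 269.14558153]
0.164 [323.91443898 272.91305319]
```

View pics/w7c.png

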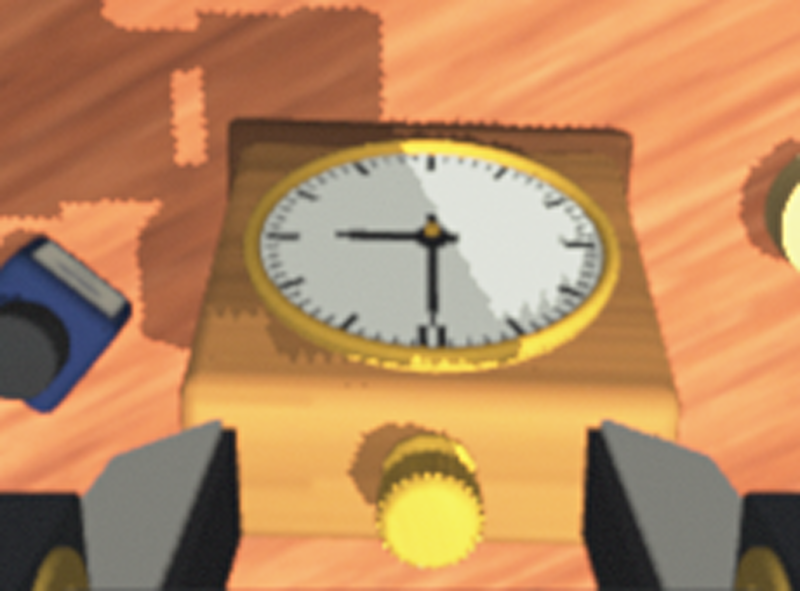

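The long hand points exactly between the twelve bars (432,335). The crown top is at pixel (323.6,269.8), against 269.1 expected when home and 272.9 when out, so it is home.

```bash
python3 -c "
from cell import robot
robot.hand_in();print(robot.observe()['time'])"
```

```text
the job is handed in; nothing more can be done
the job is handed in; nothing more can be done
```

The clock is set to three o'clock with the crown pushed home, and the job is handed in after about 14 s of robot time. I gripped the crown at 8 N, pulled it out, turned it 0.87 rad clockwise, pushed it back in, let go and backed away.

- **Hands:** in the last picture the long hand lies between the twelve bars, well inside a minute, and the short hand is at three.
- **Crown:** its top sits at the home height to within about 1 mm. A push past that point met the hard stop, with about 7 N on the tool.
- **Surroundings:** the clock, ink bottle and pin tin showed no visible shift. The pencil was outside the last picture, but the arm never went near it. The gripper is clear of everything.

**Checks that disagreed:**
- The crown's height when pulled out was unclear in the picture, so I took the hand turning with the crown as proof it was out.
- My first hand reading of −0.93 rad and the turn needed differed a little (0.87 rad, no play seen). I set the hand from the later close-ups, not from that first reading.

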